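# Close the bobbin tub

### The arm

A 6-joint arm with a two-finger parallel gripper is mounted at the origin on the work surface. World frame = base frame: x ahead of the robot, y to its left, z up, the work surface at z = 0. Lengths are in m, angles in degrees, forces in N, time in s.
With the tool pointing down it reaches from about 0.35 to 0.875 m from the base axis. Payload 4.2 kg.
Tool frame: the origin (TCP) lies midway between the tips of the shut fingers; the grasp point (between the pads) lies 19 mm behind it; z points along the fingers, y is the line along which they close (so a half turn about z gives the same grasp; the last joint's range is limited). The gripper opens to 87 mm and grips with 3 to 60 N. Pads are 19 mm wide; open, the fingers measure 117 mm over their backs; the gripper's body (75 mm by 190 mm) begins 51 mm behind the grasp point.
Start: joints at [85.577, 22.042, 0.453, 0, -68.411, -14.817], TCP at [0.206, 0.59, 0.188] pointing down, gripper open.
Joint ranges: [-179.83, 179.83], [-69.29, 118.12], [-61.27, 80.66], [-181.25, 117.63], [-171.15, -9.14], [-177.46, 177.46]. Speed limits (degrees/s): [159.86, 159.86, 180, 180, 180, 180].

### API

Orientations are given as a 3x3 rotation matrix whose columns are the frame's x, y, z axes.
In Python, from station import sense, capture, finish_job, silhouettes, landmark_of gives the robot as it stands.
- The arm moves only by the tool step_arm, never from a script. Its arguments are lists of equal length, an entry for each row: "linear": the shift along the tool's x, y, z in mm, a list of three; "delta_rot": the turn, a rotation vector about the tool's x, y, z in rad, a list of three; "grip": the finger opening in mm, from 0 to 87. A call has 1 to 10 rows; each row shifts and turns the commanded pose from where the row before left it, along the tool's axes as they then stand; what a row does not reach is not made up. A row lasts 1/8 s, in which the tool goes at most 62.5 mm and 10.7 degrees, less where a joint would pass 70% of its speed; a pose out of reach is approached as far as the arm can. A call with a gripper value outside its range is refused whole. The fingers move at their own pace and stop on an object; the grip force is fixed at half the most. Time passes only in rows, so rows that do not move let the fingers close. It gives the time, the measured TCP pose, the force, the opening and the grip force at its end, in the units of the state.
- sense(): the state, without advancing time (a new reading comes with each control period).
- capture(name): name is "scene" or "side" or "wrist"; returns a dict with "img" (480x640x3 uint8, red, green, blue), "fx", "fy", "cx", "cy" (pixels), "world_to_cam" (4x4, takes a point from world to camera coordinates); the wrist camera has in their place "mount" (4x4, takes a point from camera to tool coordinates, whose origin is the TCP and whose axes are the flange's). Camera axes: x right, y up, looking along -z (the intrinsics and any distortion apply to the point x, -y, -z); pixel columns grow to the right and rows downward; lengths in m; the calibration is good to about 2 mm. The wrist camera is an equidistant fisheye: a pixel r from the principal point sees the ray r / f radians off the axis. A picture is of the moment at which its call begins: read the wrist's pose just before it. There is no depth.
- finish_job(): hands the job in; it is judged then, once.
Trained networks look in the newest picture that a camera, given by its name, has taken for a name from the list of things; names that differ only in an ending like _2 or _b are one class to them, and where a whole thing is asked for, a point or a joint stands for the part that bears it (a point fixed in the world has none). Each returns a list of dicts, best first, with "score" (0 to 1); they miss things now and then, are a little off and sometimes report something else, mostly with a low value. They report only what shows in the picture. A call takes as long as a camera call. They do not tell look-alikes from the thing itself.
- silhouettes(camera, label): "mask" (480x640 bool, what is visible of it) and "point" ([column, row] in pixels, amid what is visible of it).
- landmark_of(camera, label): "point" ([column, row] in pixels: a listed point, or the origin of a listed thing).
The state is a dict: "time_s": time; "joints": joint angles; "joint_velocities": joint speeds; "effort": joint torques, N m; "tcp_pos": TCP position; "ee_rot": TCP orientation; "wrist_force": force on the tool from outside, world axes, zero at the start; "moment": the same for the moment, N m; "gripper_width": opening from 0.0 (shut) to 1.0 (fully open); "gripper_force": force on a finger pad.
Only numpy, scipy, OpenCV 4.12 (cv2) and the standard library are available. Lean on these libraries where they do the work, as an engineer would, in place of code of your own. Each camera call takes 0.05 s, during which the arm holds its last target. There are 200 camera calls.

### The job

One bobbin in the tub stands on end, above the red fill line, so the lid cannot go on. Lay it down in its bay, then fit the green lid: slip its near edge under the blue lip, back to the stop, and press the far side down until the orange spring latch snaps over it and the lid lies flat on the rim. All three bobbins stay in the tub; do not ram or force the lid, and leave the other things on the table where they are.

Things in the scene. Friction and masses are not known exactly. Their poses are not given: they have to be found in the camera images.
- tub: Pale lavender open tub fixed to the table, 170 (x) x 140 (y) x 60 mm tall, walls and floor 5 mm. Origin: centre of its underside; x along its length towards the latch (away from the robot), z up. Two dividers 40 mm high make three bays along x, 41 mm wide, 160 mm long, at y = -44, 0, +44 mm. Red fill line at z = 48 mm
- tub_top (a point): Centre of the tub's mouth at rim height, 60 mm above the tub's origin; axes as the tub's. The seated lid's underside is at this height, centred across the tub (y); along x its place follows the closing frame
- ledge (a point): Middle of the flat near ledge at rim height (z = 60 mm), x = -71.5 mm in the tub's frame; it reaches in to x = -58 mm. Blue closing frame round the tub carries lip and latch; it has been left anywhere within 7 mm of its middle along x (not reported: feel for it, do not shove it along). Frame in its middle: back stop face at x = -93 mm, the lip's inner edge at x = -84 mm; side cheeks with inner faces at y = +-70 mm reach to x = -57 mm
- far_rim (a point): Middle of the far rim at z = 60 mm, x = 78.5 mm in the tub's frame; 11 mm wide. Other heights of the closing frame: lip underside z = 70 mm (10 mm slot for the 6 mm lid), top z = 75 mm, cheek tops z = 72 mm. From back stop to latch nose 181 mm, to the latch's upright 187 mm; the lid is 184 mm long
- latch (a joint): Orange spring latch, 36 mm wide, middle of the closing frame's far end. Value: how far (m) it is pushed outward (+x); 0 = sprung fully in, 0.010 = limit. Nose underside z = 67.5 mm; above it a ramp slopes up and outward for 6 mm, top z = 82 mm. The lid's edge pressed down on the ramp pushes it out (about 5 to 15 N down near that edge), then it snaps back over the lid
- lid_handle (a point): Green flat lid, loose, lying on the table right way up: 184 (x) x 134 (y) x 6 mm, 0.15 to 0.27 kg, the same turned half round. White upright grip bar at its centre: 16 mm thick (x), 70 mm long (y), its top 42 mm above the lid's underside. This point: on the bar, 28 mm above the underside; axes are the lid's
- lid_under (a point): centre of the lid's underside; axes are the lid's
- bobbin_a_mid (a point): Centre of the red-wound wooden bobbin, a plain cylinder 34 mm dia, 80 mm long, about 60 g; z along its axis. Stands on end on the tub's floor in any one of the three bays, about x = 38 mm in the tub's frame, so that its top is 85 mm above the table; there is room to tip it towards the lip (-x)
- bobbin_b_mid (a point): centre of the straw-coloured bobbin, same size, z along its axis; lies along a bay of the tub
- bobbin_c_mid (a point): centre of the brown bobbin, same size, z along its axis; lies along a bay of the tub
- mug: Bystander: blue mug, 76 mm across, 85 mm tall
- bowl: Bystander: white bowl, 110 mm across, 45 mm tall
- tin: Bystander: small brass tin, 54 mm across, 28 mm tall
- mallet: Bystander: hammer lying flat, 240 mm long
- brush: Bystander: brush lying flat, 180 mm long
- spare_bobbin_mid (a point): Bystander: blue-wound bobbin that stands on the table, 34 mm dia, 80 mm tall; not part of this job (origin at its centre)
- coil_ring: Bystander: straw-coloured ring, 90 mm across, 14 mm tall
Not all that is in view belongs to the job. Leave any black or turquoise look-alike of the part that bears bobbin_a_mid alone.

How it is judged:
By the outcome, as a careful person would: the job done as asked, in the order asked, and still so for the second after the job is handed in, with the robot touching nothing.
It also fails if it takes over 70 s, if anything falls off the work surface, if the arm or the gripper's body presses on something with over 40 N, if the wrist force passes 120 N, or if a joint passes its speed limit or range.

## Working session

There is one attempt and no reset: what is moved stays moved. The work goes in short steps, Python scripts to look and compute and a tool call to move; the robot and the scene stay as the last step left them, time stands still between calls to the robot, and variables do not carry over. Pictures are saved under pics/ and viewed, at most 10 in all, crops included, and the job is handed in when it is done.

Besides the shell and the picture viewer there is one more tool, called after "Call:" in YAML: its name, and indented under it one key for each argument. step_arm: Moves the arm, as the interface text tells. Its arguments: {"type":"object","properties":{"linear":{"type":"array"},"delta_rot":{"type":"array"},"grip":{"type":"array"}},"required":["linear","delta_rot","grip"]}

```bash
mkdir -p pics; ls; cat > h.py <<'E'
import numpy as np,cv2,json
from station import sense,capture,finish_job,silhouettes,landmark_of
def ray(c,px,s=None):
    if 'world_to_cam' in c:
        T=np.linalg.inv(c['world_to_cam']);d=np.array([(px[0]-c['cx'])/c['fx'],-(px[1]-c['cy'])/c['fy'],-1.])
    else:
        P=np.eye(4);P[:3,:3]=s['ee_rot'];P[:3,3]=s['tcp_pos'];T=P@c['mount']
        u=np.array([(px[0]-c['cx'])/c['fx'],(px[1]-c['cy'])/c['fy']]);r=np.linalg.norm(u)+1e-9
        d=np.array([u[0]/r*np.sin(r),-u[1]/r*np.sin(r),-np.cos(r)])
    d=T[:3,:3]@d;return T[:3,3],d/np.linalg.norm(d)
def atz(r,z): return r[0]+r[1]*(z-r[0][2])/r[1][2]
def tri(rs):
    A=sum(np.eye(3)-np.outer(d,d) for o,d in rs);b=sum((np.eye(3)-np.outer(d,d))@o for o,d in rs)
    p=np.linalg.solve(A,b);return p,max(np.linalg.norm((np.eye(3)-np.outer(d,d))@(p-o)) for o,d in rs)
E
cat > a.py <<'E'
from h import *
np.set_printoptions(precision=4,suppress=True)
s=sense();C={n:capture(n) for n in('scene','side','wrist')}
print({k:C['scene'][k] for k in C['scene'] if k!='img'}.keys(),C['wrist'].keys())
for n in C: cv2.imwrite(f'pics/{n}0.png',C[n]['img'][...,::-1])
for l in['tub','tub_top','ledge','far_rim','latch','lid_handle','lid_under','bobbin_a_mid','spare_bobbin_mid']:
    rs=[]
    for n in C:
        L=landmark_of(n,l)
        for q in L[:3]: print(l,n,np.round(q['point']),round(q['score'],2),end=' ; ')
        if L and n!='wrist': rs.append(ray(C[n],L[0]['point'],s))
    print(tri(rs) if len(rs)>1 else '')
E
python3 a.py; python3 -c "
import cv2,numpy as np
a=[cv2.imread(f'pics/{n}0.png') for n in('scene','side','wrist')]
cv2.imwrite('pics/wa.png',a[0]);"
```

```text
pics
dict_keys(['fx', 'fy', 'cx', 'cy', 'world_to_cam']) dict_keys(['img', 'fx', 'fy', 'cx', 'cy', 'mount'])
tub scene [349. 255.] 0.68 ; tub side [288. 291.] 0.86 ; (array([ 0.5767,  0.1572, -0.0045]), np.float64(0.004652110603159363))
tub_top scene [354. 239.] 0.86 ; tub_top scene [202. 227.] 0.72 ; tub_top side [289. 272.] 0.77 ; (array([0.5739, 0.1604, 0.0588]), np.float64(0.0037796768819153403))
ledge scene [355. 220.] 0.91 ; ledge side [319. 286.] 0.79 ; (array([0.4972, 0.1586, 0.0632]), np.float64(0.0061984036609691855))
far_rim scene [420. 214.] 0.74 ; far_rim scene [353. 262.] 0.57 ; far_rim side [260. 256.] 0.73 ; (array([0.5787, 0.2857, 0.1872]), np.float64(0.045813226367345694))Traceback (most recent call last):
  File "a.py", line 9, in <module>
    L=landmark_of(n,l)
ValueError: it knows: bobbin_a_mid, bobbin_b_mid, bobbin_c_mid, bowl, brush, coil_ring, far_rim, ledge, lid_handle, lid_under, mallet, mug, spare_bobbin_mid, tin, tub, tub_top
```

```bash
sed -i "s/'latch',//" a.py; python3 a.py | tail -6
```

```text
ledge scene [354. 223.] 0.63 ; ledge side [317. 286.] 0.88 ; (array([0.5026, 0.1559, 0.0557]), np.float64(0.0055550769625687104))
far_rim scene [352. 260.] 0.85 ; far_rim scene [201. 234.] 0.37 ; far_rim side [260. 258.] 0.87 ; (array([0.6545, 0.1609, 0.0573]), np.float64(1.4364785237167227e-05))
lid_handle scene [202. 227.] 0.65 ; lid_handle side [398. 190.] 0.82 ; lid_handle side [324. 175.] 0.34 ; (array([ 0.5289, -0.2664,  0.0309]), np.float64(0.0032005877160693817))
lid_under scene [200. 236.] 0.85 ; lid_under side [398. 199.] 0.6 ; (array([ 0.5274, -0.2774, -0.0065]), np.float64(0.005050464444287617))
bobbin_a_mid scene [398. 238.] 0.72 ; bobbin_a_mid scene [351. 292.] 0.63 ; bobbin_a_mid scene [303. 241.] 0.55 ; bobbin_a_mid side [322. 250.] 0.86 ; bobbin_a_mid side [260. 322.] 0.86 ; bobbin_a_mid side [229. 247.] 0.75 ; (array([0.5454, 0.204 , 0.1147]), np.float64(0.09350759133635031))
spare_bobbin_mid scene [411. 287.] 0.86 ; spare_bobbin_mid side [189. 290.] 0.68 ; (array([0.7284, 0.3117, 0.0436]), np.float64(0.0007648460690303545))
```

View pics/scene0.png

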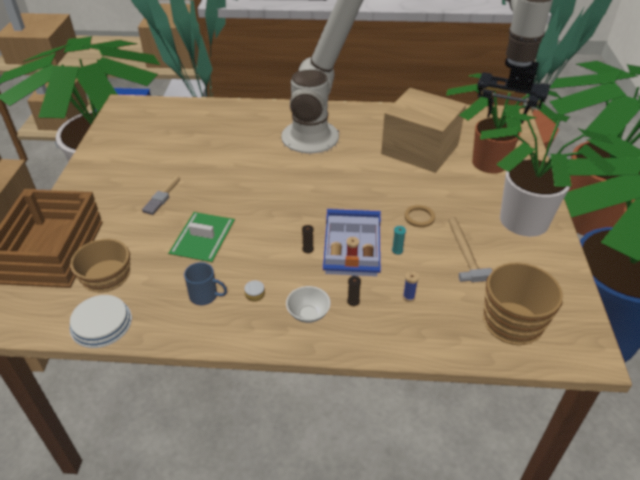

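View pics/side0.png

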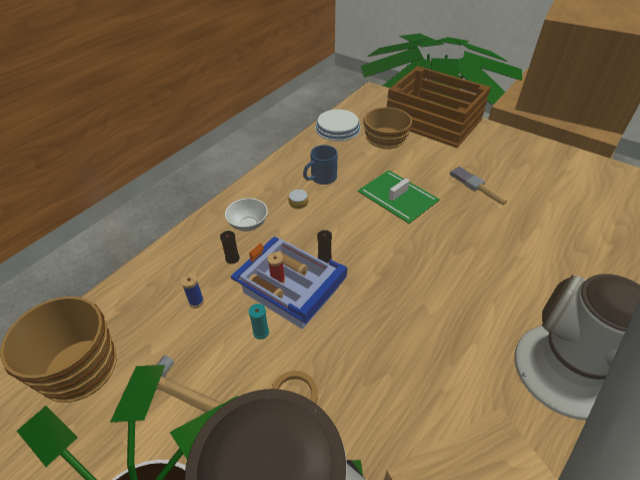

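The scene view shows the red bobbin standing in the middle bay near the latch, about (352,247), and the lid at (202,237) with its bar at (202,229). The black and turquoise look-alikes stand at (308,238), (354,290) and (398,240). The side view agrees. Next I'll get a closer look with the wrist camera.

```bash
python3 - <<'E'
from h import *
np.set_printoptions(precision=4,suppress=True)
s=sense();print(s['time_s'],s['ee_rot'],s['tcp_pos'],s['wrist_force']);c=capture('wrist');print(c['mount'],c['fx'],c['cx'],c['cy'])
R=np.array(s['ee_rot']);print(R.T@(np.array([.52,.16,.30])-s['tcp_pos'])*1000)
E
```

```text
2.1 [[ 0.9442 -0.3295 -0.    ]
 [-0.3295 -0.9442  0.    ]
 [-0.     -0.     -1.    ]] [0.2059 0.5901 0.1877] [ 0.4735 -0.7968 -0.2159]
[[-0.0001  0.9597  0.2812  0.0763]
 [ 1.      0.0002 -0.0005 -0.0006]
 [-0.0006  0.2812 -0.9597 -0.1975]
 [ 0.      0.      0.      1.    ]] 371.64829954431775 318.9088790774027 246.36097148699275
[ 438.2651  302.5808 -112.3503]
```

Call:
step_arm:
  linear:
    - [0, 0, -60]
    - [20, 10, -52]
    - [60, 42, 0]
    - [60, 42, 0]
    - [60, 42, 0]
    - [60, 42, 0]
    - [60, 41, 0]
    - [60, 41, 0]
    - [50, 35, 0]
    - [8, 8, 0]
  delta_rot:
    - [0, 0, 0]
    - [0, 0, 0]
    - [0, 0, 0]
    - [0, 0, 0]
    - [0, 0, 0]
    - [0, 0, 0]
    - [0, 0, 0]
    - [0, 0, 0]
    - [0, 0, -0.18]
    - [0, 0, -0.18]
  grip: [87, 87, 87, 87, 87, 87, 87, 87, 87, 87]

```text
time_s: 3.4
tcp_pos: [0.4825, 0.2136, 0.2997]
ee_rot: [[1.0, 0.01, 0.0], [0.01, -1.0, -0.0], [0.0, 0.0, -1.0]]
wrist_force: [-0.6, 0.6, 0.8]
gripper_width: 1.001
gripper_force: 0.0
```

Call:
step_arm:
  linear:
    - [30, 50, 0]
    - [0, 0, 0]
    - [0, 0, 0]
  delta_rot:
    - [0, 0, 0]
    - [0, 0, 0]
    - [0, 0, 0]
  grip: [87, 87, 87]

```text
time_s: 3.78
tcp_pos: [0.5115, 0.1664, 0.2996]
ee_rot: [[1.0, 0.008, -0.0], [0.008, -1.0, 0.0], [-0.0, -0.0, -1.0]]
wrist_force: [0.3, -0.0, -0.9]
gripper_width: 1.001
gripper_force: 0.0
```

```bash
cat > w.py <<'E'
from h import *
import sys
np.set_printoptions(precision=4,suppress=True)
s=sense();c=capture('wrist');cv2.imwrite(f'pics/{sys.argv[1]}.png',c['img'][...,::-1])
import pickle;pickle.dump((s,c),open(sys.argv[1]+'.pkl','wb'))
print(s['time_s'],s['tcp_pos'])
Z=dict(tub_top=.06,ledge=.06,far_rim=.06,lid_handle=.028,lid_under=0,bobbin_a_mid=.045,bobbin_b_mid=.022,bobbin_c_mid=.022)
for l in sys.argv[2:]:
    for q in landmark_of('wrist',l)[:4]:
        print(l,np.round(q['point']),round(q['score'],2),atz(ray(c,q['point'],s),Z[l]))
E
python3 w.py w1 tub_top ledge far_rim bobbin_a_mid bobbin_b_mid
```

```text
3.775 [0.5115 0.1664 0.2996]
tub_top [328. 158.] 0.6 [0.5677 0.1564 0.06  ]
tub_top [207.  40.] 0.42 [0.7159 0.3021 0.06  ]
ledge [326. 217.] 0.74 [0.4969 0.1579 0.06  ]
far_rim [332.  90.] 0.75 [0.6472 0.1535 0.06  ]
bobbin_a_mid [221. 173.] 0.85 [0.5489 0.2883 0.045 ]
bobbin_a_mid [422. 165.] 0.67 [0.5612 0.0402 0.045 ]
bobbin_a_mid [327. 124.] 0.57 [0.6081 0.1584 0.045 ]
bobbin_a_mid [318.  15.] 0.57 [0.7469 0.1694 0.045 ]
bobbin_b_mid [360. 129.] 0.63 [0.6038 0.1164 0.022 ]
bobbin_b_mid [328. 124.] 0.34 [0.6097 0.1563 0.022 ]
```

View pics/w1.png

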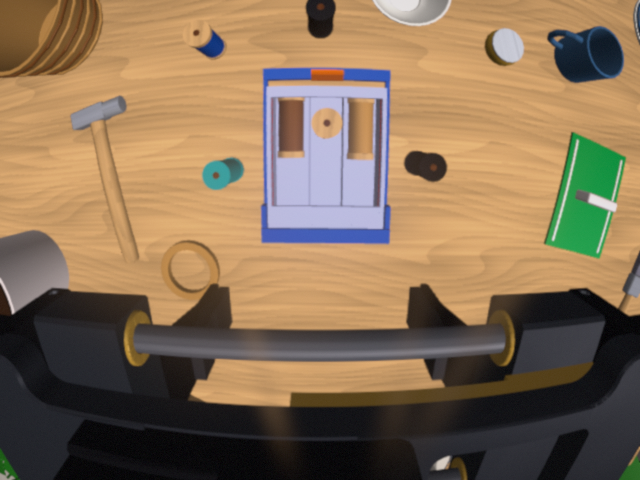

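The picture shows the red bobbin's top at (327,123) in the middle bay, the brown one at (291,127) and the straw one at (360,129). The ledge spans rows 206–229, with the blue lip beyond it down to row 242, and the orange latch is at (327,75). Turquoise and black look-alikes stand at (222,172), (425,165) and (320,17), clear of the tub.

```bash
cat > m.py <<'E'
from h import *
import pickle
np.set_printoptions(precision=4,suppress=True)
s,c=pickle.load(open('w1.pkl','rb'));im=c['img'].astype(int)
for cc in (320,335): print(cc,[(r,*im[r-1:r+2,cc-3:cc+4].mean((0,1)).astype(int)) for r in list(range(66,100,2))+list(range(200,248,2))])
P=lambda p,z:atz(ray(c,p,s),z)
print('div',[P(p,.043) for p in((309,100),(309,203),(343,100),(343,203))])
print('bob top',P((327,123),.085))
C={n:capture(n) for n in('scene','side')}
for n in C:
  for q in silhouettes(n,'bobbin_a_mid')[:5]: print(n,q['point'],q['score'])
  g=C[n]['img'].astype(int); x0,y0,x1,y1=(325,225,380,275) if n=='scene' else (255,235,300,300)
  m=(g[...,0]>g[...,1]+70)&(g[...,0]<185); k=np.zeros_like(m);k[y0:y1,x0:x1]=1
  ys,xs=np.where(m&k.astype(bool));print(n,len(xs),np.median(xs),np.median(ys))
E
python3 m.py
```

```text
320 [(66, np.int64(195), np.int64(155), np.int64(126)), (68, np.int64(166), np.int64(119), np.int64(139)), (70, np.int64(212), np.int64(107), np.int64(63)), (72, np.int64(210), np.int64(99), np.int64(19)), (74, np.int64(183), np.int64(87), np.int64(25)), (76, np.int64(159), np.int64(77), np.int64(31)), (78, np.int64(156), np.int64(77), np.int64(33)), (80, np.int64(167), np.int64(105), np.int64(63)), (82, np.int64(197), np.int64(151), np.int64(104)), (84, np.int64(205), np.int64(164), np.int64(130)), (86, np.int64(197), np.int64(182), np.int64(194)), (88, np.int64(191), np.int64(190), np.int64(223)), (90, np.int64(191), np.int64(190), np.int64(224)), (92, np.int64(191), np.int64(190), np.int64(224)), (94, np.int64(189), np.int64(188), np.int64(223)), (96, np.int64(178), np.int64(177), np.int64(212)), (98, np.int64(183), np.int64(183), np.int64(217)), (200, np.int64(187), np.int64(189), np.int64(223)), (202, np.int64(187), np.int64(188), np.int64(223)), (204, np.int64(177), np.int64(177), np.int64(212)), (206, np.int64(167), np.int64(167), np.int64(202)), (208, np.int64(183), np.int64(
[... 2897 characters left out ...]
p.int64(68), np.int64(94), np.int64(182)), (242, np.int64(113), np.int64(113), np.int64(171)), (244, np.int64(194), np.int64(155), np.int64(134)), (246, np.int64(207), np.int64(161), np.int64(117))]
div [array([0.6375, 0.1799, 0.043 ]), array([0.5107, 0.1793, 0.043 ]), array([0.638 , 0.1391, 0.043 ]), array([0.5111, 0.1372, 0.043 ])]
bob top [0.6074 0.159  0.085 ]
scene [354.5, 289.4] 0.68
scene [353.9, 245.3] 0.64
scene [304.3, 237.3] 0.56
scene [399.9, 240.0] 0.56
scene [253.5, 289.3] 0.55
scene 0 nan nan
side [276.1, 265.6] 0.78
side [325.1, 248.3] 0.69
side [230.9, 245.7] 0.66
side [299.4, 198.8] 0.24
side 69 259.0 249.0
  return _methods._mean(a, axis=axis, dtype=dtype,
  ret = ret.dtype.type(ret / rcount)
```

```bash
python3 - <<'E'
from h import *
import pickle
np.set_printoptions(precision=4,suppress=True)
s,c=pickle.load(open('w1.pkl','rb'))
P=lambda p,z:atz(ray(c,p,s),z)
for n,p,z in(('ledge inner -.058',(327,206.5),.06),('far inner .073',(327,96.5),.06),('far outer .085',(327,86),.06),('lip',(327,228.3),.075),('lip out',(327,242.3),.075),('latch out top',(327,68.5),.082),('latch in',(327,80.5),.0675)): print(n,P(p,z))
C={n:capture(n) for n in('scene','side')}
a=ray(C['scene'],(354,245.5));b=ray(C['side'],(276.1,265.6));print('bob mid-ish',tri([a,b]))
E
```

```text
ledge inner -.058 [0.5095 0.1574 0.06  ]
far inner .073 [0.64   0.1587 0.06  ]
far outer .085 [0.6525 0.1588 0.06  ]
lip [0.4863 0.1574 0.075 ]
lip out [0.4693 0.1572 0.075 ]
latch out top [0.6694 0.1594 0.082 ]
latch in [0.6579 0.159  0.0675]
bob mid-ish (array([0.6059, 0.1627, 0.0642]), np.float64(0.001257582274358126))
```

Call:
step_arm:
  linear:
    - [24, 2, 48]
    - [24, 2, 48]
    - [24, 2, 48]
    - [24, 2, 48]
    - [0, 0, 30]
    - [0, 0, 15]
    - [0, 0, 0]
    - [0, 0, 0]
    - [0, 0, 0]
    - [0, 0, 0]
  delta_rot:
    - [0, 0, 0]
    - [0, 0, 0]
    - [0, 0, 0]
    - [0, 0, 0]
    - [0, 0, 0]
    - [0, 0, 0]
    - [0, 0, 0]
    - [0, 0, 0]
    - [0, 0, 0]
    - [0, 0, 0]
  grip: [60, 60, 60, 60, 60, 60, 60, 30, 30, 30]

```text
time_s: 5.62
tcp_pos: [0.6081, 0.1597, 0.0638]
ee_rot: [[1.0, 0.009, 0.002], [0.009, -1.0, 0.001], [0.002, -0.001, -1.0]]
wrist_force: [-0.5, 0.2, 0.6]
gripper_width: 0.434
gripper_force: 0.0
```

Call:
step_arm:
  linear:
    - [0, 0, 0]
    - [0, 0, 0]
    - [0, 0, -8]
    - [-15, 0, 0]
    - [-15, 0, 0]
    - [0, 0, 0]
    - [0, 0, 0]
    - [0, 0, 0]
    - [0, 0, 0]
    - [0, 0, 0]
  delta_rot:
    - [0, 0, 0]
    - [0, 0, 0]
    - [0, 0, 0]
    - [0, 0, 0]
    - [0, 0, 0]
    - [0, 0.17, 0]
    - [0, 0.17, 0]
    - [0, 0.17, 0]
    - [0, 0.17, 0]
    - [0, 0.1, 0]
  grip: [30, 30, 30, 30, 30, 30, 30, 30, 30, 30]

```text
time_s: 6.88
tcp_pos: [0.6589, 0.1054, 0.1206]
ee_rot: [[0.871, -0.069, 0.486], [-0.014, -0.993, -0.117], [0.491, 0.096, -0.866]]
wrist_force: [1.0, -0.4, 0.9]
gripper_width: 0.341
gripper_force: 0.0
```

```bash
python3 - <<'E'
from h import *
s=sense();c=capture('wrist');print(s['gripper_width'],s['gripper_force'],s['tcp_pos'])
d=capture('side')['img'][200:340,200:380]
a=cv2.resize(c['img'],(400,300));b=cv2.resize(d,(386,300));cv2.imwrite('pics/t1.png',np.hstack([a,b])[...,::-1])
E
```

```text
0.3412289529344826 0.0 [0.6588623  0.10536435 0.12063143]
```

View pics/t1.png

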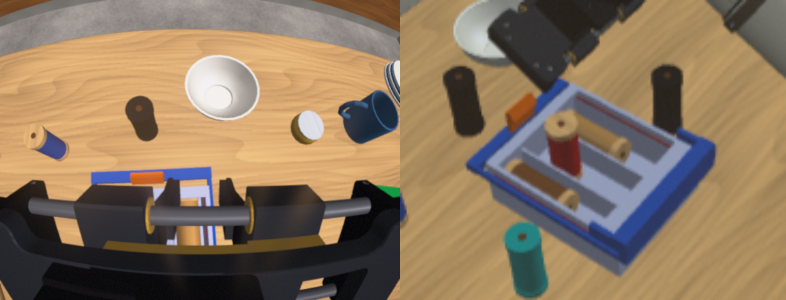

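The side view shows the red bobbin still standing in the tub at (563,145), with the gripper drifted off it beyond the latch. I'll check the joints.

```bash
python3 - <<'E'
from h import *
np.set_printoptions(precision=4,suppress=True)
s=sense()
for k in s: print(k,np.array(s[k]).tolist() if k!='ee_rot' else np.round(s[k],3).tolist())
E
```

```text
time_s 6.975
joints [21.78495389231684, 16.990021473693616, -42.363401289654355, 72.03455986770413, -17.753820713690903, -1.7528230345296987]
joint_velocities [1.9702142029344454, 0.7442319466327657, 1.757433588851711, -13.73313072406198, -1.88241642565396, 6.963688526894898]
effort [0.6547219678759575, -30.848000049591064, 14.945029020309448, 2.7769607305526733, 0.07453070254996419, -0.6204033829271793]
tcp_pos [0.6576437389010643, 0.1031275826914455, 0.11938146953882525]
ee_rot [[0.873, -0.07, 0.483], [-0.013, -0.993, -0.119], [0.488, 0.098, -0.867]]
wrist_force [-0.28753955396297726, -1.8467472691773392, -0.4188041293220648]
moment [0.13632735274994734, 1.0468273561326271, -0.09977808482165984]
gripper_force 0.0
gripper_width 0.34220445184083514
```

Call:
step_arm:
  linear:
    - [0, 0, 0]
  delta_rot:
    - [0, 0, 0]
  grip: [60]

```text
time_s: 7.1
tcp_pos: [0.6577, 0.1041, 0.119]
ee_rot: [[0.873, -0.072, 0.482], [-0.016, -0.993, -0.118], [0.487, 0.095, -0.868]]
wrist_force: [0.2, 1.0, -0.1]
gripper_width: 0.398
gripper_force: 0.0
```

```bash
cat > g.py <<'E'
from h import *
import sys
from scipy.spatial.transform import Rotation as Ro
# usage: g.py x y z yawdeg tiltdeg -> shift (mm, present tool axes) and rotvec
x,y,z,yaw,t=map(float,sys.argv[1:6]);s=sense();R=np.array(s['ee_rot'])
T=(Ro.from_euler('z',yaw,degrees=True)*Ro.from_euler('x',180,degrees=True)*Ro.from_euler('y',t,degrees=True)).as_matrix()
print('shift in present axes',np.round(R.T@(np.array([x,y,z])-s['tcp_pos'])*1000,1),'in target axes',np.round(T.T@(np.array([x,y,z])-s['tcp_pos'])*1000,1),'rotvec',np.round(Ro.from_matrix(R.T@T).as_rotvec(),3))
E
python3 g.py .55 .16 .26 .5 0
```

```text
shift in present axes [ -26.3  -34.3 -180.9] in target axes [-107.2  -56.8 -141. ] rotvec [ 0.114 -0.507 -0.055]
```

Call:
step_arm:
  linear:
    - [-6, -9, -45]
    - [-7, -9, -45]
    - [-7, -8, -45]
    - [-6, -8, -45]
    - [0, 0, 0]
    - [0, 0, 0]
    - [0, 0, 0]
    - [0, 0, 0]
    - [0, 0, 0]
  delta_rot:
    - [0, 0, 0]
    - [0, 0, 0]
    - [0, 0, 0]
    - [0, 0, 0]
    - [0.038, -0.169, -0.018]
    - [0.038, -0.169, -0.018]
    - [0.038, -0.169, -0.018]
    - [0, 0, 0]
    - [0, 0, 0]
  grip: [60, 60, 60, 60, 60, 60, 60, 60, 60]

```text
time_s: 8.22
tcp_pos: [0.5507, 0.1587, 0.2584]
ee_rot: [[1.0, 0.003, 0.025], [0.004, -1.0, -0.01], [0.025, 0.01, -1.0]]
wrist_force: [-0.1, 0.0, -0.0]
gripper_width: 0.687
gripper_force: 0.0
```

```bash
python3 w.py w2 bobbin_a_mid bobbin_b_mid; python3 - <<'E'
from h import *
import pickle
s,c=pickle.load(open('w2.pkl','rb'));print(np.round(s['ee_rot'],3).tolist(),s['joints'])
for q in silhouettes('wrist','bobbin_a_mid')[:5]: print(q['point'],q['score'],q['mask'].sum())
E
```

```text
8.225 [0.5507 0.1587 0.2584]
bobbin_a_mid [309.  43.] 0.86 [0.7438 0.1683 0.045 ]
bobbin_a_mid [208. 213.] 0.85 [0.5522 0.2851 0.045 ]
bobbin_a_mid [421. 206.] 0.67 [0.5608 0.0388 0.045 ]
bobbin_b_mid [356. 164.] 0.89 [0.6056 0.1136 0.022 ]
[[1.0, 0.003, 0.025], [0.004, -1.0, -0.01], [0.025, 0.01, -1.0]] [ 33.05080677  13.88445493  -1.64260309   1.32640258 -73.60710807
  56.77899053]
[308.8, 39.5] 0.8 1219
[316.9, 163.5] 0.67 919
[204.8, 215.8] 0.67 1307
[425.8, 203.5] 0.59 1210
[318.8, 213.8] 0.34 20628
```

View pics/w2.png

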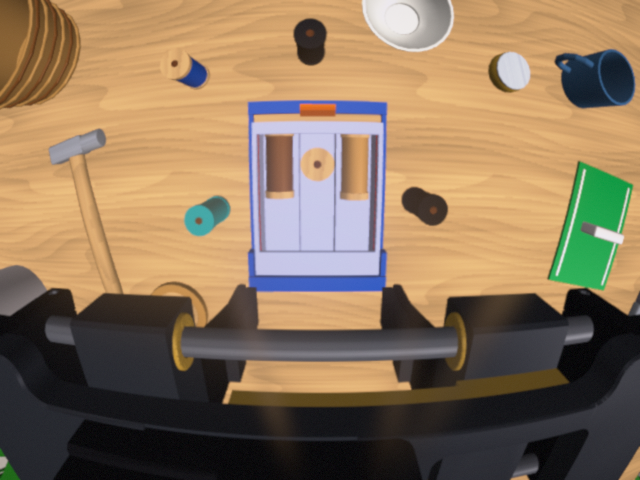

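The top view shows the red bobbin still standing in the middle bay, its top at (317,163). The brown one at (279,165) and the straw one at (354,165) still lie in their bays, and nothing else has moved.

```bash
python3 - <<'E'
from h import *
import pickle
np.set_printoptions(precision=4,suppress=True)
s,c=pickle.load(open('w2.pkl','rb'));P=lambda p,z:atz(ray(c,p,s),z)
print(P((317.3,163),.085),P((300,140),.043),P((300,248),.043),P((335,140),.043),P((335,248),.043), P((318,252.5),.06),P((318,276.5),.075))
E
python3 g.py .6065 .159 .062 .5 0
```

```text
[0.6089 0.1593 0.085 ] [0.6331 0.1781 0.043 ] [0.5098 0.1788 0.043 ] [0.6332 0.1395 0.043 ] [0.5099 0.1383 0.043 ] [0.5093 0.1581 0.06  ] [0.4863 0.1582 0.075 ]
shift in present axes [ 50.8  -3.  199. ] in target axes [ 56.1  -0.6 197.6] rotvec [ 0.011 -0.027 -0.005]
```

Call:
step_arm:
  linear:
    - [19, 0, 45]
    - [19, 0, 45]
    - [19.5, 0, 45]
    - [0, 0, 38]
    - [0, 0, 25]
    - [0, 0, 0]
    - [0, 0, 0]
    - [0, 0, 0]
    - [0, 0, 0]
    - [0, 0, 0]
  delta_rot:
    - [0.011, -0.027, -0.005]
    - [0, 0, 0]
    - [0, 0, 0]
    - [0, 0, 0]
    - [0, 0, 0]
    - [0, 0, 0]
    - [0, 0, 0]
    - [0, 0, 0]
    - [0, 0, 0]
    - [0, 0, 0]
  grip: [60, 60, 60, 60, 60, 60, 20, 20, 20, 20]

```text
time_s: 9.68
tcp_pos: [0.6105, 0.1574, 0.0626]
ee_rot: [[1.0, 0.007, 0.001], [0.007, -1.0, 0.0], [0.001, -0.0, -1.0]]
wrist_force: [-0.8, 1.5, 0.1]
gripper_width: 0.32
gripper_force: 0.0
```

Call:
step_arm:
  linear:
    - [0, 0, 0]
    - [0, 0, 0]
    - [0, 0, 0]
  delta_rot:
    - [0, 0, 0]
    - [0, 0, 0]
    - [0, 0, 0]
  grip: [20, 20, 20]

```text
time_s: 10.05
tcp_pos: [0.6104, 0.1572, 0.0619]
ee_rot: [[1.0, 0.007, -0.0], [0.007, -1.0, -0.0], [-0.0, 0.0, -1.0]]
wrist_force: [0.3, 0.1, -0.2]
gripper_width: 0.232
gripper_force: 0.0
```

```bash
python3 - <<'E'
from h import *
c=capture('wrist');d=capture('side')['img'][200:340,200:380];e=capture('scene')['img'][180:300,280:430]
b=cv2.resize(d,(386,300));cv2.imwrite('pics/t2.png',np.vstack([np.hstack([cv2.resize(e,(375,300)),b]),np.hstack([cv2.resize(c['img'],(400,300)),np.zeros((300,361,3),'uint8')])])[...,::-1])
E
```

```text
(no output)
```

View pics/t2.png

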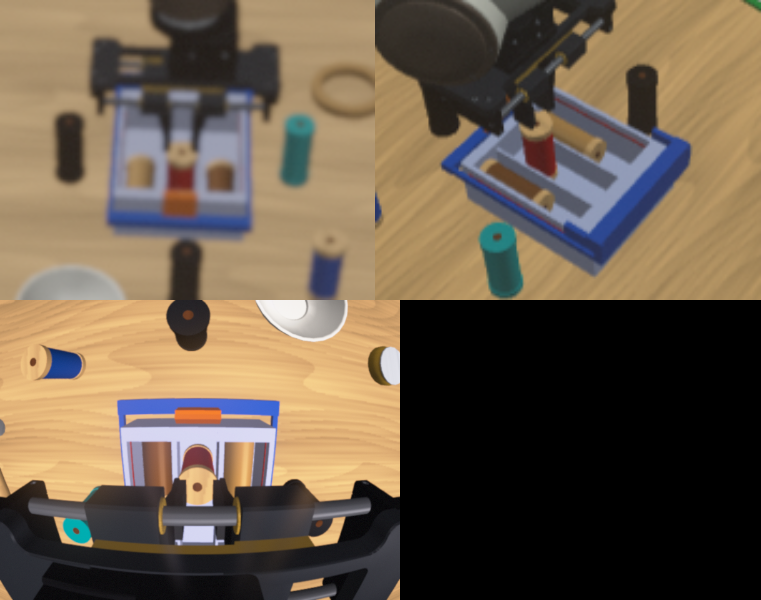

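The scene crop and the wrist view show the shut fingers on the robot side of the still-standing bobbin, whose top is at about (317,299) in the full wrist image. The bobbin must be further +x than the pads.

```bash
python3 - <<'E'
from h import *
np.set_printoptions(precision=4,suppress=True)
s=sense();c=capture('wrist')
for z in(.085,.08,.06): print(z,atz(ray(c,(316,299.5),s),z))
C={n:capture(n) for n in('scene','side')}
# top discs: scene crop(181,152)->, side crop(538,122)
p1=(280+181/375*150,180+152/300*120);p2=(200+(538-375)/386*180,200+122/300*140)
r=[ray(C['scene'],p1),ray(C['side'],p2)];print(p1,p2,tri(r))
P=np.eye(4);P[:3,:3]=s['ee_rot'];P[:3,3]=s['tcp_pos'];print((P@c['mount'])[:3,3],s['tcp_pos'])
r.append(ray(c,(316,299.5),s));print(tri(r))
cv2.imwrite('pics/t3.png',cv2.resize(c['img'][220:420,200:440],(720,600))[...,::-1])
E
```

```text
0.085 [0.6073 0.1594 0.085 ]
0.08 [0.605  0.1595 0.08  ]
0.06 [0.5958 0.1595 0.06  ]
(352.4, 240.8) (276.0103626943005, 256.93333333333334) (array([0.6094, 0.1571, 0.085 ]), np.float64(0.0019742877108135815))
[0.687  0.1587 0.2594] [0.6103 0.1572 0.0619]
(array([0.6086, 0.1581, 0.0857]), np.float64(0.0023806374248826734))
```

View pics/t3.png

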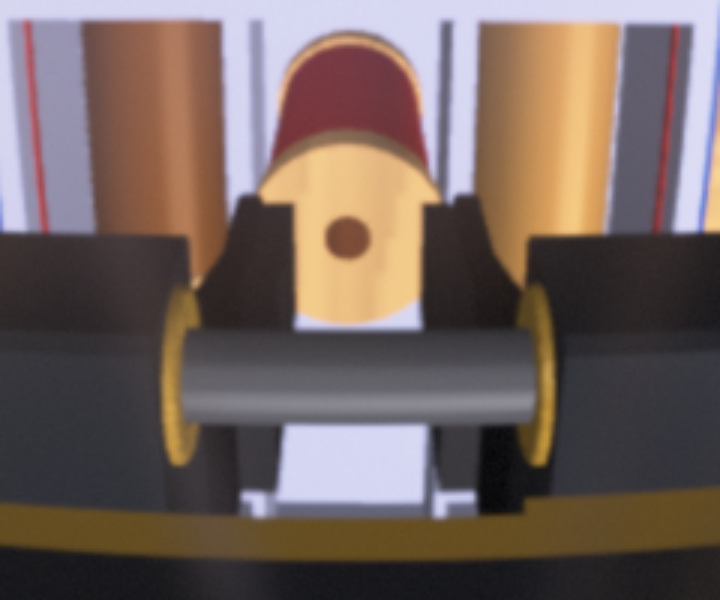

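The closer wrist crop shows the fingers over the bobbin's top disc, centred at (316,299) in the full image. The fingertips image about 35 mm short of the stated TCP. I'll check that by lowering gently onto the disc.

Call:
step_arm:
  linear:
    - [0, 0, 4]
    - [0, 0, 3]
    - [0, 0, 0]
  delta_rot:
    - [0, 0, 0]
    - [0, 0, 0]
    - [0, 0, 0]
  grip: [20, 20, 20]

```text
time_s: 10.72
tcp_pos: [0.61, 0.1571, 0.0545]
ee_rot: [[1.0, 0.007, -0.001], [0.007, -1.0, -0.001], [-0.001, 0.001, -1.0]]
wrist_force: [-0.4, 0.1, -0.7]
gripper_width: 0.231
gripper_force: 0.0
```

Call:
step_arm:
  linear:
    - [0, 0, 3]
    - [0, 0, 2]
    - [0, 0, 0]
  delta_rot:
    - [0, 0, 0]
    - [0, 0, 0]
    - [0, 0, 0]
  grip: [20, 20, 20]

```text
time_s: 11.1
tcp_pos: [0.6107, 0.1573, 0.0506]
ee_rot: [[1.0, 0.007, 0.0], [0.007, -1.0, -0.0], [0.0, 0.0, -1.0]]
wrist_force: [-0.3, 0.3, 4.0]
gripper_width: 0.23
gripper_force: 1.7
```

Contact came at TCP z = 50.6 mm on the 85 mm bobbin top, so the real tips sit about 35 mm behind the reported TCP. I'll use that offset from here on. Now re-gripping.

Call:
step_arm:
  linear:
    - [0, 0, -6]
    - [0, 0, 0]
    - [-1, 0, 0]
    - [0, -1, 0]
    - [0, 0, 0]
    - [0, 0, 15]
    - [0, 0, 15]
    - [0, 0, 0]
    - [0, 0, 0]
    - [0, 0, 0]
  delta_rot:
    - [0, 0, 0]
    - [0, 0, 0]
    - [0, 0, 0]
    - [0, 0, 0]
    - [0, 0, 0]
    - [0, 0, 0]
    - [0, 0, 0]
    - [0, 0, 0]
    - [0, 0, 0]
    - [0, 0, 0]
  grip: [50, 50, 50, 50, 50, 50, 50, 50, 50, 20]

```text
time_s: 12.35
tcp_pos: [0.6098, 0.1584, 0.0264]
ee_rot: [[1.0, 0.007, 0.001], [0.007, -1.0, -0.0], [0.001, 0.0, -1.0]]
wrist_force: [-0.2, 0.7, 0.5]
gripper_width: 0.526
gripper_force: 0.0
```

Call:
step_arm:
  linear:
    - [0, 0, 0]
    - [0, 0, 0]
    - [0, 0, 0]
    - [0, 0, 0]
  delta_rot:
    - [0, 0, 0]
    - [0, 0, 0]
    - [0, 0, 0]
    - [0, 0, 0]
  grip: [20, 20, 20, 20]

```text
time_s: 12.85
tcp_pos: [0.6096, 0.1583, 0.0264]
ee_rot: [[1.0, 0.007, 0.0], [0.007, -1.0, -0.0], [0.0, 0.0, -1.0]]
wrist_force: [0.1, -0.1, 1.6]
gripper_width: 0.381
gripper_force: 30.0
```

Gripped (33 mm, 30 N). Next: lift, move back and tilt.

Call:
step_arm:
  linear:
    - [0, 0, -12]
    - [-20, 0, 0]
    - [-20, 0, 0]
    - [-20, 0, 0]
    - [0, 0, 0]
    - [0, 0, 0]
    - [0, 0, 0]
    - [0, 0, 0]
    - [0, 0, 0]
  delta_rot:
    - [0, 0, 0]
    - [0, 0, 0]
    - [0, 0, 0]
    - [0, 0, 0]
    - [0, -0.16, 0]
    - [0, -0.16, 0]
    - [0, -0.16, 0]
    - [0, -0.16, 0]
    - [0, 0, 0]
  grip: [20, 20, 20, 20, 20, 20, 20, 20, 20]

```text
time_s: 13.98
tcp_pos: [0.5496, 0.157, 0.0334]
ee_rot: [[0.798, 0.005, -0.602], [0.002, -1.0, -0.005], [-0.602, 0.002, -0.798]]
wrist_force: [-0.8, 0.4, -1.5]
gripper_width: 0.381
gripper_force: 29.6
```

Call:
step_arm:
  linear:
    - [-1, 0, -1]
    - [0, 0, 1]
    - [0, 0, 0]
    - [0, 0, 0]
    - [-15, 0, -20]
    - [-24, 0, -32]
    - [-36, 0, -48]
    - [0, 0, 0]
    - [0, 0, 0]
    - [0, 0, 0]
  delta_rot:
    - [0, 0, 0]
    - [0, 0, 0]
    - [0, 0, 0]
    - [0, 0, 0]
    - [0, 0, 0]
    - [0, 0, 0]
    - [0, 0, 0]
    - [0, 0.16, 0]
    - [0, 0.16, 0]
    - [0, 0.16, 0]
  grip: [50, 50, 50, 50, 50, 50, 50, 60, 60, 60]

```text
time_s: 15.22
tcp_pos: [0.5487, 0.1581, 0.1649]
ee_rot: [[0.988, 0.007, -0.152], [0.007, -1.0, 0.0], [-0.152, -0.001, -0.988]]
wrist_force: [-0.9, 1.5, -0.1]
gripper_width: 0.683
gripper_force: 0.0
```

```bash
python3 g.py .51 .159 .30 .3 0;  python3 - <<'E'
from h import *
print(sense()['tcp_pos'])
C={n:capture(n) for n in('scene','side')}
for n in C:
  for q in silhouettes(n,'bobbin_b_mid')[:6]: print(n,q['point'],round(q['score'],2),q['mask'].sum())
E
```

```text
shift in present axes [ -58.8   -1.3 -127.6] in target axes [ -38.7   -1.1 -135.1] rotvec [-0.001  0.153  0.002]
[0.54869229 0.15808759 0.16493344]
scene [339.9, 246.5] 0.66 158
side [290.2, 263.7] 0.71 356
```

Call:
step_arm:
  linear:
    - [0, 0, -45]
    - [-19, 0, -45]
    - [-19, 0, -45]
    - [0, 0, 0]
    - [0, 0, 0]
  delta_rot:
    - [0, 0.153, 0]
    - [0, 0, 0]
    - [0, 0, 0]
    - [0, 0, 0]
    - [0, 0, 0]
  grip: [60, 60, 60, 60, 60]

```text
time_s: 16.05
tcp_pos: [0.5185, 0.158, 0.2977]
ee_rot: [[1.0, 0.006, -0.008], [0.006, -1.0, -0.0], [-0.008, 0.0, -1.0]]
wrist_force: [-0.6, 0.3, -0.4]
gripper_width: 0.686
gripper_force: 0.0
```

```bash
python3 w.py w3 lid_handle lid_under tub_top; python3 - <<'E'
from h import *
import pickle
s,c=pickle.load(open('w3.pkl','rb'))
a=cv2.resize(c['img'][40:260,240:640],(800,440));cv2.imwrite('pics/w3c.png',a[...,::-1])
E
```

```text
16.05 [0.5185 0.158  0.2977]
lid_handle [592. 207.] 0.6 [ 0.5219 -0.268   0.028 ]
lid_under [582. 202.] 0.87 [ 0.5246 -0.2679  0.    ]
tub_top [320. 161.] 0.83 [0.569  0.1578 0.06  ]
tub_top [317. 137.] 0.64 [0.5968 0.1616 0.06  ]
```

View pics/w3c.png

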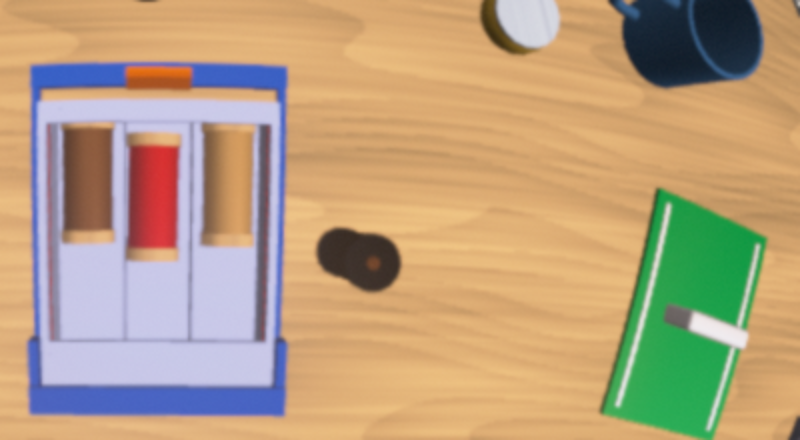

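The red bobbin now lies flat in the middle bay, around (152,197) in the crop, and the other two are undisturbed. The lid is at (685,315) in the crop, turned a little. Moving over it.

Call:
step_arm:
  linear:
    - [-6, 52, 0]
    - [-6, 53, 0]
    - [-6, 53, 0]
    - [-6, 53, 0]
    - [-6, 53, 0]
    - [-6, 53, 0]
    - [-6, 53, 0]
    - [-6, 50, 0]
    - [0, 0, 0]
    - [0, 0, 0]
  delta_rot:
    - [0, 0, 0]
    - [0, 0, 0]
    - [0, 0, 0]
    - [0, 0, 0]
    - [0, 0, 0]
    - [0, 0, 0]
    - [0, 0, 0]
    - [0, 0, 0]
    - [0, 0, 0]
    - [0, 0, 0]
  grip: [60, 60, 60, 60, 60, 60, 60, 60, 60, 60]

```text
time_s: 17.5
tcp_pos: [0.4727, -0.2626, 0.298]
ee_rot: [[1.0, 0.006, -0.009], [0.006, -1.0, 0.0], [-0.009, -0.0, -1.0]]
wrist_force: [0.5, 0.1, 0.3]
gripper_width: 0.69
gripper_force: 0.0
```

```bash
python3 w.py w4 lid_handle lid_under; cat > lid.py <<'E'
from h import *
import pickle,sys
np.set_printoptions(precision=4,suppress=True)
s,c=pickle.load(open(sys.argv[1],'rb'));im=c['img'].astype(int)
m=((im[...,1]>im[...,0]+40)&(im[...,1]>im[...,2]+30)).astype('uint8');m[290:]=0
m=cv2.morphologyEx(m,cv2.MORPH_CLOSE,np.ones((9,9)))
cs=max(cv2.findContours(m,0,2)[0],key=cv2.contourArea)[:,0]
pts=np.array([atz(ray(c,p,s),.006)[:2] for p in cs])*1000
print(len(cs),cs.min(0),cs.max(0),cv2.minAreaRect(pts.astype('float32')))
w=((im.min(2)>170)&(im.max(2)-im.min(2)<40)).astype('uint8');k=cv2.fillPoly(np.zeros_like(w),[cs],1)
n,l,st,ce=cv2.connectedComponentsWithStats(w*k)
for i in range(1,n):
  if st[i,4]>60:
    q=cv2.findContours((l==i).astype('uint8'),0,2)[0][0][:,0]
    print(st[i],cv2.minAreaRect(np.array([atz(ray(c,p,s),.042)[:2] for p in q],dtype='float32')*1000))
E
python3 lid.py w4.pkl
```

```text
17.5 [ 0.4727 -0.2626  0.298 ]
lid_handle [324. 156.] 0.66 [ 0.5278 -0.2676  0.028 ]
lid_under [323. 155.] 0.7 [ 0.5277 -0.2668  0.    ]
182 [266  78] [389 229] ((528.6508178710938, -271.01995849609375), (132.5642852783203, 182.7500457763672), 79.42755889892578)
[273  86  25 122 390] ((539.2874755859375, -220.0595703125), (3.981839656829834, 151.7516326904297), 79.48485565185547)
[354 102  27 121 375] ((520.9376220703125, -320.63934326171875), (4.067619323730469, 152.5468292236328), 79.54645538330078)
[299 145  57  22 662] ((528.448486328125, -271.488037109375), (68.21640014648438, 14.426929473876953), 79.43904113769531)
```

The lid measures 133×183 mm (expected 134×184), centre (0.5285, −0.271), yaw −10.6°. The bar fits a 42 mm top height over that centre. I'll turn the tool −101° so the fingers close across the bar.

Call:
step_arm:
  linear:
    - [56, 9, 0]
    - [0, 0, 0]
    - [0, 0, 0]
    - [0, 0, 0]
    - [0, 0, 0]
    - [0, 0, 0]
    - [0, 0, 0]
    - [0, 0, 0]
    - [0, 0, 0]
    - [0, 0, 0]
  delta_rot:
    - [0, 0.009, 0]
    - [0, 0, 0.18]
    - [0, 0, 0.18]
    - [0, 0, 0.18]
    - [0, 0, 0.18]
    - [0, 0, 0.18]
    - [0, 0, 0.18]
    - [0, 0, 0.18]
    - [0, 0, 0.18]
    - [0, 0, 0.18]
  grip: [60, 60, 60, 60, 60, 60, 60, 60, 60, 60]

```text
time_s: 18.9
tcp_pos: [0.5293, -0.2699, 0.2987]
ee_rot: [[-0.046, -0.999, 0.002], [-0.999, 0.046, -0.0], [0.0, -0.002, -1.0]]
wrist_force: [0.7, -0.8, -0.3]
gripper_width: 0.692
gripper_force: 0.0
```

Call:
step_arm:
  linear:
    - [0, 0, 55]
    - [0, 0, 55]
    - [0, 0, 40]
    - [0, 0, 0]
  delta_rot:
    - [0, 0, 0.145]
    - [0, 0, 0]
    - [0, 0, 0]
    - [0, 0, 0]
  grip: [60, 60, 60, 60]

```text
time_s: 19.4
tcp_pos: [0.5272, -0.2696, 0.1454]
ee_rot: [[-0.185, -0.983, -0.006], [-0.983, 0.185, 0.002], [-0.001, 0.006, -1.0]]
wrist_force: [-1.2, -0.3, 0.3]
gripper_width: 0.687
gripper_force: 0.0
```

```bash
python3 g.py .5285 -.2712 -.018 -100.6 0; python3 -c "
from h import *
print(sense()['joints'],sense()['tcp_pos'],sense()['wrist_force'])"
```

```text
shift in present axes [  1.5  -2.5 163.4] in target axes [  1.4  -1.5 163.4] rotvec [ 0.006  0.001 -0.001]
[-1.14400811e+01  2.09156041e+01 -7.60838998e+00 -3.07845387e-02
 -6.18095290e+01  8.10431512e-01] [ 0.52724544 -0.26956941  0.14542481] [-1.16204294 -0.32736454  0.33683762]
```

Call:
step_arm:
  linear:
    - [1, -2, 50]
    - [0, 0, 50]
    - [0, 0, 40]
    - [0, 0, 12]
    - [0, 0, 6]
    - [0, 0, 0]
    - [0, 0, 0]
  delta_rot:
    - [0, 0, 0]
    - [0, 0, 0]
    - [0, 0, 0]
    - [0, 0, 0]
    - [0, 0, 0]
    - [0, 0, 0]
    - [0, 0, 0]
  grip: [60, 60, 60, 60, 60, 60, 60]

```text
time_s: 20.27
tcp_pos: [0.5325, -0.273, -0.0078]
ee_rot: [[-0.186, -0.983, 0.005], [-0.983, 0.186, -0.001], [0.0, -0.005, -1.0]]
wrist_force: [0.4, -0.5, 0.9]
gripper_width: 0.689
gripper_force: 0.0
```

Call:
step_arm:
  linear:
    - [0, 4, 5]
    - [0, 0, 4]
    - [0, 0, 0]
    - [0, 0, 0]
  delta_rot:
    - [0, 0, 0]
    - [0, 0, 0]
    - [0, 0, 0]
    - [0, 0, 0]
  grip: [60, 60, 60, 60]

```text
time_s: 20.78
tcp_pos: [0.5274, -0.2721, -0.0186]
ee_rot: [[-0.186, -0.983, 0.002], [-0.983, 0.186, -0.001], [0.0, -0.002, -1.0]]
wrist_force: [-0.8, -0.3, 0.2]
gripper_width: 0.689
gripper_force: 0.0
```

Call:
step_arm:
  linear:
    - [0, 0, 0]
    - [0, 0, 0]
    - [0, 0, 0]
    - [0, 0, 0]
    - [0, 0, 0]
    - [0, 0, 0]
    - [0, 0, 0]
    - [0, 0, 0]
    - [0, 0, 0]
    - [0, 0, 0]
  delta_rot:
    - [0, 0, 0]
    - [0, 0, 0]
    - [0, 0, 0]
    - [0, 0, 0]
    - [0, 0, 0]
    - [0, 0, 0]
    - [0, 0, 0]
    - [0, 0, 0]
    - [0, 0, 0]
    - [0, 0, 0]
  grip: [5, 5, 5, 5, 5, 5, 5, 5, 5, 5]

```text
time_s: 22.02
tcp_pos: [0.5275, -0.272, -0.0185]
ee_rot: [[-0.186, -0.983, 0.002], [-0.983, 0.186, -0.001], [0.0, -0.002, -1.0]]
wrist_force: [1.0, -1.3, -0.3]
gripper_width: 0.183
gripper_force: 30.0
```

Gripped the bar (15.9 mm). Lifting, and refining the tub's yaw from the stored picture.

Call:
step_arm:
  linear:
    - [0, 0, -10]
    - [0, 0, -30]
    - [0, 0, -50]
    - [0, 0, -50]
    - [0, 0, -30]
    - [0, 0, 0]
    - [0, 0, 0]
  delta_rot:
    - [0, 0, 0]
    - [0, 0, 0]
    - [0, 0, 0]
    - [0, 0, 0]
    - [0, 0, 0]
    - [0, 0, 0]
    - [0, 0, 0]
  grip: [5, 5, 5, 5, 5, 5, 5]

```text
time_s: 22.9
tcp_pos: [0.5255, -0.2712, 0.1499]
ee_rot: [[-0.187, -0.982, -0.001], [-0.982, 0.187, 0.001], [-0.001, 0.002, -1.0]]
wrist_force: [0.1, -0.2, -2.8]
gripper_width: 0.18
gripper_force: 30.0
```

```bash
python3 - <<'E'
from h import *
import pickle
np.set_printoptions(precision=4,suppress=True)
for f in('w1','w3'):
  s,c=pickle.load(open(f+'.pkl','rb'));im=c['img'].astype(float);g=cv2.GaussianBlur(im.mean(2),(3,3),0)
  b=(im[...,2]>im[...,0]+60)&(im[...,2]>140); b[255:]=0;b[:,:220]=0;b[:,430:]=0
  ys,xs=np.where(b);print(f,xs.min(),xs.max(),ys.min(),ys.max())
  L=[];Rr=[]
  for r in range(100,200,2):
    q=np.where(b[r,200:440])[0]+200
    if len(q)>3: L.append((q.min(),r));Rr.append((q.max(),r))
  for S in(L,Rr):
    p=np.array([atz(ray(c,x,s),.06)[:2] for x in S]);k=np.polyfit(p[:,0],p[:,1],1);print(len(S),'yaw',np.degrees(k[0]),'y at .5675',np.polyval(k,.5675))
  # near lip outer edge and inner edge at several columns
  E=[]
  for col in range(275,380,5):
    q=np.where(b[200:250,col])[0]+200
    if len(q): E.append(atz(ray(c,(col,q.min()-.5),s),.075)[:2])
  E=np.array(E);k=np.polyfit(E[:,1],E[:,0],1);print('lip inner x',np.median(E[:,0]),'yaw',-np.degrees(k[0]))
s=sense();print(s['tcp_pos'],s['wrist_force'],s['moment'],s['gripper_force'])
E
```

```text
w1 220 389 68 242
50 yaw -20.08593529578161 y at .5675 0.249713724168638
50 yaw 0.10726460059290086 y at .5675 0.08724769146137874
lip inner x 0.4859852078889969 yaw 0.1792047796462727
w3 220 382 72 247
50 yaw -11.017436466045853 y at .5675 0.2411326634740832
50 yaw -0.10311643508548307 y at .5675 0.08703104325530832
lip inner x 0.48655550987542984 yaw -0.38831323295216114
[ 0.5255 -0.2712  0.1499] [ 0.1297 -0.2191 -2.7733] [ 0.0841 -0.0789  0.0207] 29.997990494593978
```

Call:
step_arm:
  linear:
    - [0, 0, 0]
    - [0, 0, 0]
    - [-53, -8, 0]
    - [-54, -9, 0]
    - [-54, -9, 0]
    - [-54, -9, 0]
    - [-54, -9, 0]
    - [-54, -8, 0]
    - [-54, -8, 0]
    - [-52, -8, 0]
  delta_rot:
    - [0, 0, -0.094]
    - [0, 0, -0.094]
    - [0, 0, 0]
    - [0, 0, 0]
    - [0, 0, 0]
    - [0, 0, 0]
    - [0, 0, 0]
    - [0, 0, 0]
    - [0, 0, 0]
    - [0, 0, 0]
  grip: [5, 5, 5, 5, 5, 5, 5, 5, 5, 5]

```text
time_s: 24.15
tcp_pos: [0.5933, 0.1585, 0.1487]
ee_rot: [[0.001, -1.0, -0.003], [-1.0, -0.001, -0.003], [0.003, 0.003, -1.0]]
wrist_force: [1.2, -0.9, -2.0]
gripper_width: 0.18
gripper_force: 30.0
```

Call:
step_arm:
  linear:
    - [0, 0, 0]
    - [0, 0, 0]
    - [0, 0, 0]
    - [0, 0, 0]
  delta_rot:
    - [0.0875, 0, 0]
    - [0.0875, 0, 0]
    - [0, 0, 0]
    - [0, 0, 0]
  grip: [5, 5, 5, 5]

```text
time_s: 24.65
tcp_pos: [0.5947, 0.157, 0.1505]
ee_rot: [[0.001, -0.985, 0.174], [-1.0, -0.001, -0.001], [0.001, -0.174, -0.985]]
wrist_force: [0.3, -0.3, -1.9]
gripper_width: 0.182
gripper_force: 30.0
```

```bash
cat > n.py <<'E'
from h import *
np.set_printoptions(precision=4,suppress=True)
s=sense();R=np.array(s['ee_rot']);t=np.array(s['tcp_pos'])
lx=-R[:,1];U=t-.0185*R[:,2]
print('t',s['time_s'],'N',U-.092*lx,'far',U+.092*lx,'tilt',np.degrees(np.arcsin(lx[2])),'roll',np.degrees(np.arcsin(R[2,0])),'yaw',np.degrees(np.arctan2(lx[1],lx[0])),'F',s['wrist_force'],'M',s['moment'],'g',s['gripper_width'],s['gripper_force'],'tcp',t)
E
python3 n.py; python3 -c "
from h import *
import pickle
s=sense();c=capture('wrist');pickle.dump((s,c),open('w5.pkl','wb'));d=capture('side')['img'][180:340,180:400];e=capture('scene')['img'][160:300,260:440]
cv2.imwrite('pics/t5.png',np.vstack([np.hstack([cv2.resize(e,(386,300)),cv2.resize(d,(412,300))]),np.hstack([cv2.resize(c['img'],(400,300)),np.zeros((300,398,3),'uint8')])])[...,::-1])"
```

```text
t 24.65 N [0.5009 0.157  0.1527] far [0.6821 0.1571 0.1847] tilt 10.008817443960343 roll 0.06857938425286368 yaw 0.04518986451331103 F [ 0.3375 -0.3418 -1.8567] M [ 0.1054  0.3871 -0.027 ] g 0.1817408274553036 29.99783879611641 tcp [0.5947 0.157  0.1505]
```

Call:
step_arm:
  linear:
    - [0, 5, 30]
    - [0, 5, 30]
    - [0, 3, 15]
    - [0, 1, 6]
    - [0, 0, 0]
    - [0, 0, 0]
  delta_rot:
    - [0, 0, 0]
    - [0, 0, 0]
    - [0, 0, 0]
    - [0, 0, 0]
    - [0, 0, 0]
    - [0, 0, 0]
  grip: [5, 5, 5, 5, 5, 5]

```text
time_s: 25.55
tcp_pos: [0.5961, 0.1575, 0.0702]
ee_rot: [[0.001, -0.984, 0.177], [-1.0, -0.001, 0.001], [-0.0, -0.177, -0.984]]
wrist_force: [-1.1, -0.1, -1.9]
gripper_width: 0.183
gripper_force: 30.0
```

```bash
python3 n.py
```

```text
t 25.55 N [0.5022 0.1574 0.072 ] far [0.6833 0.1575 0.1047] tilt 10.222983990541636 roll -0.02622199767675056 yaw 0.03843700258608682 F [-1.0731 -0.1078 -1.9406] M [ 0.0729  0.4748 -0.0027] g 0.1832673741939229 29.997998303733766 tcp [0.5961 0.1575 0.0702]
```

Now feeling down for the ledge.

Call:
step_arm:
  linear:
    - [0, 1, 5]
    - [0, 0.5, 3]
    - [0, 0, 0]
    - [0, 0, 0]
  delta_rot:
    - [0, 0, 0]
    - [0, 0, 0]
    - [0, 0, 0]
    - [0, 0, 0]
  grip: [5, 5, 5, 5]

```text
time_s: 26.05
tcp_pos: [0.5952, 0.1572, 0.0611]
ee_rot: [[0.001, -0.984, 0.176], [-1.0, -0.001, -0.0], [0.0, -0.176, -0.984]]
wrist_force: [0.1, 1.0, -2.3]
gripper_width: 0.179
gripper_force: 30.0
```

Call:
step_arm:
  linear:
    - [0, 0.3, 2]
    - [0, 0, 0]
    - [0, 0, 0]
  delta_rot:
    - [0, 0, 0]
    - [0, 0, 0]
    - [0, 0, 0]
  grip: [5, 5, 5]

```text
time_s: 26.42
tcp_pos: [0.5952, 0.1571, 0.059]
ee_rot: [[0.001, -0.984, 0.176], [-1.0, -0.001, -0.0], [0.001, -0.176, -0.984]]
wrist_force: [0.6, -0.0, -2.1]
gripper_width: 0.179
gripper_force: 30.0
```

```bash
python3 n.py
```

```text
t 26.425 N [0.5014 0.157  0.061 ] far [0.6825 0.1572 0.0934] tilt 10.122201348597732 roll 0.028964690785992127 yaw 0.045593616893502414 F [ 0.5957 -0.0338 -2.0536] M [ 0.0708  0.4451 -0.0073] g 0.17941676030419337 29.997877352871 tcp [0.5952 0.1571 0.059 ]
```

Call:
step_arm:
  linear:
    - [0, 0.3, 1.5]
    - [0, 0, 0]
    - [0, 0, 0]
  delta_rot:
    - [0, 0, 0]
    - [0, 0, 0]
    - [0, 0, 0]
  grip: [5, 5, 5]

```text
time_s: 26.8
tcp_pos: [0.5954, 0.1572, 0.0577]
ee_rot: [[0.001, -0.984, 0.176], [-1.0, -0.001, -0.0], [0.0, -0.176, -0.984]]
wrist_force: [-0.1, -0.6, -0.8]
gripper_width: 0.181
gripper_force: 30.0
```

```bash
python3 n.py
```

```text
t 26.8 N [0.5016 0.1572 0.0597] far [0.6827 0.1573 0.0922] tilt 10.155440100228782 roll 0.01205774879744243 yaw 0.047690177060269665 F [-0.0533 -0.6333 -0.7854] M [0.0819 0.4164 0.0041] g 0.18071208646810427 30.003880723379552 tcp [0.5954 0.1572 0.0577]
```

Call:
step_arm:
  linear:
    - [0, -0.2, -1.2]
    - [0, 5, -0.9]
    - [0, 5, -0.9]
    - [0, 5, -0.9]
    - [0, 0, 0]
    - [0, 0, 0]
  delta_rot:
    - [0, 0, 0]
    - [0, 0, 0]
    - [0, 0, 0]
    - [0, 0, 0]
    - [0, 0, 0]
    - [0, 0, 0]
  grip: [5, 5, 5, 5, 5, 5]

```text
time_s: 27.55
tcp_pos: [0.58, 0.1572, 0.0588]
ee_rot: [[0.001, -0.984, 0.176], [-1.0, -0.001, -0.0], [0.0, -0.176, -0.984]]
wrist_force: [0.9, -0.5, -2.3]
gripper_width: 0.183
gripper_force: 30.0
```

```bash
python3 n.py
```

```text
t 27.55 N [0.4862 0.1572 0.0608] far [0.6673 0.1573 0.0932] tilt 10.140873455199165 roll 0.01678494568350196 yaw 0.055078747575136894 F [ 0.8968 -0.4843 -2.3034] M [ 0.1059  0.4638 -0.0003] g 0.18333766340794666 29.997873273678124 tcp [0.58   0.1572 0.0588]
```

Call:
step_arm:
  linear:
    - [0, 2.5, -0.45]
    - [0, 2.5, -0.45]
    - [0, 0, 0]
    - [0, 0, 0]
  delta_rot:
    - [0, 0, 0]
    - [0, 0, 0]
    - [0, 0, 0]
    - [0, 0, 0]
  grip: [5, 5, 5, 5]

```text
time_s: 28.05
tcp_pos: [0.5749, 0.1571, 0.0588]
ee_rot: [[0.001, -0.984, 0.176], [-1.0, -0.001, -0.0], [0.0, -0.176, -0.984]]
wrist_force: [-0.2, 0.4, -1.7]
gripper_width: 0.183
gripper_force: 30.0
```

Call:
step_arm:
  linear:
    - [0, 1.5, -0.3]
    - [0, 0, 0]
    - [0, 0, 0]
  delta_rot:
    - [0, 0, 0]
    - [0, 0, 0]
    - [0, 0, 0]
  grip: [5, 5, 5]

```text
time_s: 28.42
tcp_pos: [0.5733, 0.1571, 0.0588]
ee_rot: [[0.001, -0.984, 0.176], [-1.0, -0.001, -0.0], [0.0, -0.176, -0.984]]
wrist_force: [0.2, 0.4, -2.0]
gripper_width: 0.183
gripper_force: 30.0
```

```bash
python3 n.py
```

```text
t 28.425 N [0.4795 0.157  0.0608] far [0.6606 0.1572 0.0931] tilt 10.125603791938822 roll 0.027131988680182684 yaw 0.04853665489775574 F [ 0.2266  0.3618 -2.0383] M [ 0.0589  0.4504 -0.0485] g 0.1830054353490433 29.99770161230117 tcp [0.5733 0.1571 0.0588]
```

Call:
step_arm:
  linear:
    - [0, 1, -0.2]
    - [0, 0, 0]
    - [0, 0, 0]
  delta_rot:
    - [0, 0, 0]
    - [0, 0, 0]
    - [0, 0, 0]
  grip: [5, 5, 5]

```text
time_s: 28.8
tcp_pos: [0.5725, 0.1572, 0.0589]
ee_rot: [[0.001, -0.984, 0.176], [-1.0, -0.001, -0.0], [0.0, -0.176, -0.984]]
wrist_force: [0.3, 0.1, -2.6]
gripper_width: 0.18
gripper_force: 30.0
```

Call:
step_arm:
  linear:
    - [0, 1, -0.2]
    - [0, 0, 0]
    - [0, 0, 0]
  delta_rot:
    - [0, 0, 0]
    - [0, 0, 0]
    - [0, 0, 0]
  grip: [5, 5, 5]

```text
time_s: 29.18
tcp_pos: [0.5723, 0.1574, 0.0593]
ee_rot: [[0.001, -0.984, 0.178], [-1.0, -0.001, 0.0], [-0.0, -0.178, -0.984]]
wrist_force: [5.4, -2.4, -3.4]
gripper_width: 0.186
gripper_force: 30.0
```

```bash
python3 n.py
```

```text
t 29.175 N [0.4784 0.1573 0.0612] far [0.6595 0.1575 0.0939] tilt 10.234967931664192 roll -0.01736831597980968 yaw 0.059861012447416755 F [ 5.3636 -2.3952 -3.4286] M [-0.5021 -1.1533 -0.1068] g 0.18636006837317134 30.018828331958503 tcp [0.5723 0.1574 0.0593]
```

Stop felt at N x = 0.4784, as predicted (5 N). I'll ease off a little and swing the far side down towards the ramp.

Call:
step_arm:
  linear:
    - [0, -0.5, 0]
    - [0, 0.7, 4]
    - [0, 0.5, 4]
    - [0, 0, 0]
    - [0, 0, 0]
  delta_rot:
    - [0, 0, 0]
    - [-0.04, 0, 0]
    - [-0.04, 0, 0]
    - [0, 0, 0]
    - [0, 0, 0]
  grip: [5, 5, 5, 5, 5]

```text
time_s: 29.8
tcp_pos: [0.5715, 0.1572, 0.0505]
ee_rot: [[0.001, -0.995, 0.097], [-1.0, -0.001, -0.0], [0.0, -0.097, -0.995]]
wrist_force: [1.7, 0.1, -3.5]
gripper_width: 0.178
gripper_force: 30.0
```

```bash
python3 n.py
```

```text
t 29.8 N [0.4781 0.1571 0.06  ] far [0.6612 0.1573 0.0778] tilt 5.553073670134383 roll 0.022075850119596903 yaw 0.05134866779040408 F [ 1.7109  0.1402 -3.5227] M [ 0.1825 -0.347   0.0161] g 0.17782203743486613 30.007889759726822 tcp [0.5715 0.1572 0.0505]
```

Call:
step_arm:
  linear:
    - [0, 0, 0]
    - [0, 0, 0]
    - [0, 0, 0]
    - [0, 0, -10]
    - [0, 0, -30]
    - [0, 0, -40]
    - [0, 0, 0]
    - [0, 0, 0]
    - [0, 0, 0]
    - [0, 0, 0]
  delta_rot:
    - [0, 0, 0]
    - [0, 0, 0]
    - [0, 0, 0]
    - [0, 0, 0]
    - [0, 0, 0]
    - [0, 0, 0]
    - [-0.097, 0, 0]
    - [0, 0, 0]
    - [0, 0, 0]
    - [0, 0, 0]
  grip: [50, 50, 50, 50, 50, 50, 0, 0, 0, 0]

```text
time_s: 31.05
tcp_pos: [0.5632, 0.1567, 0.1299]
ee_rot: [[0.001, -1.0, -0.001], [-1.0, -0.001, -0.001], [0.001, 0.001, -1.0]]
wrist_force: [-0.4, 0.5, 1.2]
gripper_width: 0.203
gripper_force: 0.0
```

```bash
python3 n.py; python3 g.py .639 .158 .09 -90 0; python3 - <<'E'
from h import *
import pickle
d=capture('side')['img'][180:340,180:400];e=capture('scene')['img'][160:300,260:440]; c=capture('wrist')
cv2.imwrite('pics/t6.png',np.vstack([np.hstack([cv2.resize(e,(386,300)),cv2.resize(d,(412,300))]),np.hstack([cv2.resize(c['img'],(400,300)),np.zeros((300,398,3),'uint8')])])[...,::-1])
E
```

```text
t 31.05 N [0.4712 0.1567 0.1485] far [0.6552 0.1569 0.1483] tilt -0.06841068771548484 roll 0.07790903675205371 yaw 0.05381833289122265 F [-0.3636  0.4893  1.1505] M [ 0.0881 -0.061  -0.0104] g 0.20341744713112098 0.0 tcp [0.5632 0.1567 0.1299]
shift in present axes [ -1.2 -75.9  39.8] in target axes [ -1.3 -75.8  39.9] rotvec [ 0.001 -0.001  0.001]
```

View pics/t6.png

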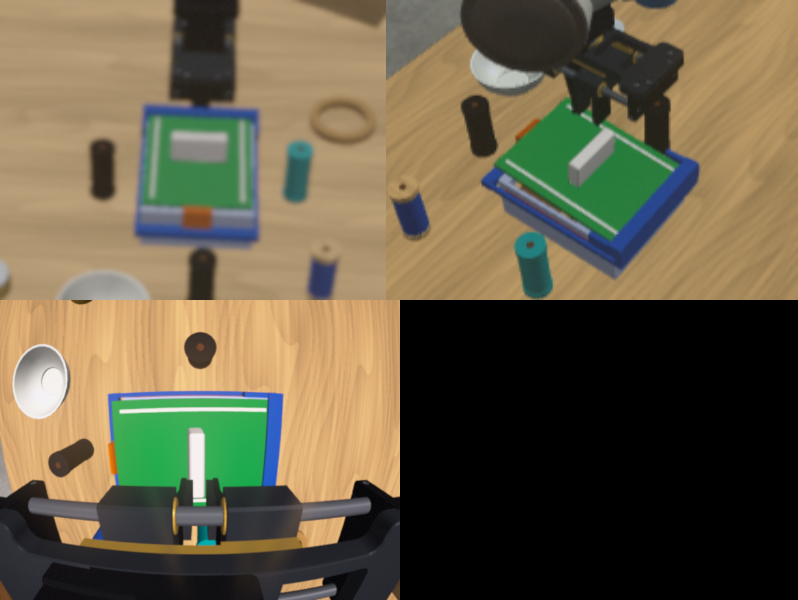

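The lid sits tilted, with its near edge under the lip and its far edge propped on the orange latch (scene crop (197,215)). Now I'll press its far side with shut fingers.

Call:
step_arm:
  linear:
    - [-0.5, -38, 0]
    - [-0.5, -38, 10]
    - [0, 0, 30]
    - [0, 0, 25]
    - [0, 0, 8]
    - [0, 0, 0]
    - [0, 0, 0]
  delta_rot:
    - [0, 0, 0]
    - [0, 0, 0]
    - [0, 0, 0]
    - [0, 0, 0]
    - [0, 0, 0]
    - [0, 0, 0]
    - [0, 0, 0]
  grip: [0, 0, 0, 0, 0, 0, 0]

```text
time_s: 32.08
tcp_pos: [0.6409, 0.1585, 0.0589]
ee_rot: [[0.001, -1.0, 0.002], [-1.0, -0.001, 0.0], [-0.0, -0.002, -1.0]]
wrist_force: [0.5, 0.1, -0.6]
gripper_width: 0.001
gripper_force: 0.0
```

Call:
step_arm:
  linear:
    - [0, 0, 4]
    - [0, 0, 3]
    - [0, 0, 0]
  delta_rot:
    - [0, 0, 0]
    - [0, 0, 0]
    - [0, 0, 0]
  grip: [0, 0, 0]

```text
time_s: 32.45
tcp_pos: [0.6398, 0.1581, 0.0502]
ee_rot: [[0.001, -1.0, -0.001], [-1.0, -0.001, -0.001], [0.001, 0.001, -1.0]]
wrist_force: [-0.1, 0.3, 0.1]
gripper_width: 0.009
gripper_force: 0.0
```

Call:
step_arm:
  linear:
    - [0, 0, 3]
    - [0, 0, 2]
    - [0, 0, 2]
    - [0, 0, 0]
  delta_rot:
    - [0, 0, 0]
    - [0, 0, 0]
    - [0, 0, 0]
    - [0, 0, 0]
  grip: [0, 0, 0, 0]

```text
time_s: 32.95
tcp_pos: [0.6403, 0.1582, 0.0445]
ee_rot: [[0.001, -1.0, 0.0], [-1.0, -0.001, -0.001], [0.001, -0.0, -1.0]]
wrist_force: [-1.7, -0.4, 4.9]
gripper_width: 0.006
gripper_force: 2.4
```

Call:
step_arm:
  linear:
    - [0, 0, 2]
    - [0, 0, 2]
    - [0, 0, 0]
  delta_rot:
    - [0, 0, 0]
    - [0, 0, 0]
    - [0, 0, 0]
  grip: [0, 0, 0]

```text
time_s: 33.33
tcp_pos: [0.6405, 0.1582, 0.041]
ee_rot: [[0.001, -1.0, 0.001], [-1.0, -0.001, -0.0], [0.0, -0.001, -1.0]]
wrist_force: [-3.4, -0.9, 7.1]
gripper_width: 0.004
gripper_force: 3.4
```

Call:
step_arm:
  linear:
    - [0, 0, 2]
    - [0, 0, 2]
    - [0, 0, 0]
  delta_rot:
    - [0, 0, 0]
    - [0, 0, 0]
    - [0, 0, 0]
  grip: [0, 0, 0]

```text
time_s: 33.7
tcp_pos: [0.6405, 0.1583, 0.0353]
ee_rot: [[0.001, -1.0, 0.001], [-1.0, -0.001, -0.0], [0.0, -0.001, -1.0]]
wrist_force: [1.2, 0.6, 2.5]
gripper_width: 0.0
gripper_force: 0.8
```

Call:
step_arm:
  linear:
    - [0, 0, 2]
    - [0, 0, 2]
    - [0, 0, 0]
  delta_rot:
    - [0, 0, 0]
    - [0, 0, 0]
    - [0, 0, 0]
  grip: [0, 0, 0]

```text
time_s: 34.08
tcp_pos: [0.6399, 0.1581, 0.0316]
ee_rot: [[0.001, -1.0, -0.001], [-1.0, -0.001, -0.001], [0.001, 0.001, -1.0]]
wrist_force: [-1.1, 0.2, 4.2]
gripper_width: 0.009
gripper_force: 2.1
```

Call:
step_arm:
  linear:
    - [0, 0, 1.5]
    - [0, 0, 0]
  delta_rot:
    - [0, 0, 0]
    - [0, 0, 0]
  grip: [0, 0]

```text
time_s: 34.33
tcp_pos: [0.64, 0.1581, 0.0316]
ee_rot: [[0.001, -1.0, 0.0], [-1.0, -0.001, -0.001], [0.001, -0.0, -1.0]]
wrist_force: [-2.9, 0.5, 9.9]
gripper_width: 0.008
gripper_force: 5.0
```

Call:
step_arm:
  linear:
    - [0, 0, -10]
    - [0, 0, -50]
    - [0, 0, -60]
    - [0, 60, -40]
    - [0, 60, -20]
    - [0, 30, 0]
    - [0, 0, 0]
    - [0, 0, 0]
  delta_rot:
    - [0, 0, 0]
    - [0, 0, 0]
    - [0, 0, 0]
    - [0, 0, 0]
    - [0, 0, 0]
    - [0, 0, 0]
    - [0, 0, 0]
    - [0, 0, 0]
  grip: [0, 0, 0, 0, 0, 0, 0, 0]

```text
time_s: 35.33
tcp_pos: [0.4991, 0.1582, 0.2041]
ee_rot: [[0.001, -1.0, -0.001], [-1.0, -0.001, -0.001], [0.001, 0.001, -1.0]]
wrist_force: [0.0, 0.6, 0.1]
gripper_width: 0.005
gripper_force: 0.0
```

```bash
python3 - <<'E'
from h import *
import pickle
s=sense();print(s['time_s'],s['tcp_pos'])
d=capture('side')['img'][200:330,210:380];e=capture('scene')['img'][180:300,280:430]; c=capture('wrist')
cv2.imwrite('pics/t7.png',np.vstack([np.hstack([cv2.resize(e,(400,300),interpolation=2),cv2.resize(d,(400,300),interpolation=2)]),np.hstack([cv2.resize(c['img'],(400,300)),cv2.resize(c['img'][60:260,190:450],(400,300))])])[...,::-1])
E
```

```text
35.325 [0.49907402 0.15815166 0.20413495]
```

View pics/t7.png

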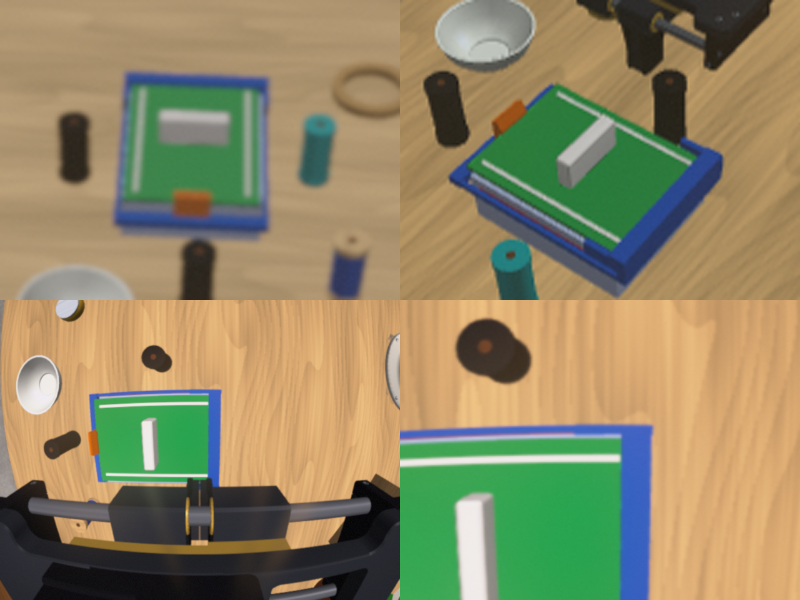

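The lid lies flat between lip and latch, with the latch over its far edge (scene crop (190,203)). The fingers met firm resistance at lid-top height 66 mm after the force dropped at the snap. The gripper is clear, so I'm handing in.

```bash
python3 -c "
from station import finish_job
print(finish_job())"
```

```text
the job is handed in; nothing more can be done
None
```

The red bobbin lies flat in the middle bay and the green lid is seated under the lip with the latch snapped over it, handed in at about 35 s. That the latch holds is judged from the force drop at the snap, firm resistance at 66 mm and the last picture. My first tilt ran into a wrist-joint limit because I had not truly gripped the bobbin: the finger tips sit about 35 mm behind the reported TCP.

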